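Close the price-rail seam on a counter display

TASK

Take the stylus out of its block and run its nose slowly and gently along the channel of the display's price rail, in one pass without lifting it away, from the robot's right-hand (-y) end where the first tongue is hinged to the other end, so that all ten raised tongues are pressed flush. Feel for the rail's height and slope, and touch it with the stylus only, never with the fingers. Then put the stylus back upright in its block, fully home, and leave the bottles and the card terminal where they are.

Things in the scene. Friction and masses are not known exactly. Their poses are not given: they have to be found in the camera images.
- stand: bottle display, fixed: black deck 155 x 270 x 12 mm, with a curved aluminium rail on two posts along its far (+x) edge. Origin on the counter below the seam's middle, y along the rail, bottles towards -x. The rail's height and slope are NOT in this pose, differ each time and must be felt: seam middle 50 to 66 mm above the counter, sloping along its length up to 0.05 rad either way
- below_start (a point): point on the counter below the middle of the flat 20 mm landing at the seam's -y end. The rail is an open channel, 16 mm wide, between lips 4 mm thick and 5 mm high; its floor's mid-line, the seam, is in plan an arc of radius 400 mm about the point (-400, 0) mm of the stand's frame, from -120 to +120 mm of arc length, counted towards +y from the stand's origin. A 5 mm high wall closes each end
- below_finish (a point): point on the counter below the middle of the flat 20 mm landing at the seam's +y end (arc length +110 mm; the start landing's is -110 mm). Between the landings, from -100 to +100 mm, lie ten tongues of 20 mm in a row, tongue k hinged at -120 + 20 k mm, its free end towards +y
- stylus: pressing stylus, 104 mm long, 70 g: round-nosed steel shank 10 mm in diameter and 42 mm long below a black square handle 22 x 22 x 62 mm. Origin at the nose's lowest point, z up along the shank; the handle spans z = 42 to 104 mm, its flats face x and y. It stands in the holder on the handle's shoulder, nose 8 mm above the counter
- stylus_tip (a point): lowest point of the stylus's round nose (radius 5 mm)
- holder: wooden block 64 x 64 x 50 mm, fixed, with one upright square hole 15 mm wide (chamfered mouth, 46 mm deep) in the middle of its top, where the stylus lives. Origin at the centre of the underside
- terminal: loose card terminal 130 x 75 x 22 mm lying on the counter, a bystander. Origin at the centre of the underside
- bottle1: loose small bottle, 36 mm in diameter, 88 mm tall, standing on the deck of the display, a bystander. Origin at the centre of the underside
- bottle2: loose small bottle, 36 mm in diameter, 88 mm tall, standing on the deck of the display, a bystander. Origin at the centre of the underside
- tongue1 (a joint): tongue 1 of 10, counted from the -y end: grey plastic, 13 mm wide, 3 mm thick, hinged at its -y end; 0 = raised (free end 4.5 mm above the channel floor), 0.23 rad = flush with the floor, where it stays; stiff, about 2.5 N at its free end pushes it down
- tongue2 (a joint): tongue 2 of 10, counted from the -y end: grey plastic, 13 mm wide, 3 mm thick, hinged at its -y end; 0 = raised (free end 4.5 mm above the channel floor), 0.23 rad = flush with the floor, where it stays; stiff, about 2.5 N at its free end pushes it down
- tongue3 (a joint): tongue 3 of 10, counted from the -y end: grey plastic, 13 mm wide, 3 mm thick, hinged at its -y end; 0 = raised (free end 4.5 mm above the channel floor), 0.23 rad = flush with the floor, where it stays; stiff, about 2.5 N at its free end pushes it down
- tongue4 (a joint): tongue 4 of 10, counted from the -y end: grey plastic, 13 mm wide, 3 mm thick, hinged at its -y end; 0 = raised (free end 4.5 mm above the channel floor), 0.23 rad = flush with the floor, where it stays; stiff, about 2.5 N at its free end pushes it down
- tongue5 (a joint): tongue 5 of 10, counted from the -y end: grey plastic, 13 mm wide, 3 mm thick, hinged at its -y end; 0 = raised (free end 4.5 mm above the channel floor), 0.23 rad = flush with the floor, where it stays; stiff, about 2.5 N at its free end pushes it down
- tongue6 (a joint): tongue 6 of 10, counted from the -y end: grey plastic, 13 mm wide, 3 mm thick, hinged at its -y end; 0 = raised (free end 4.5 mm above the channel floor), 0.23 rad = flush with the floor, where it stays; stiff, about 2.5 N at its free end pushes it down
- tongue7 (a joint): tongue 7 of 10, counted from the -y end: grey plastic, 13 mm wide, 3 mm thick, hinged at its -y end; 0 = raised (free end 4.5 mm above the channel floor), 0.23 rad = flush with the floor, where it stays; stiff, about 2.5 N at its free end pushes it down
- tongue8 (a joint): tongue 8 of 10, counted from the -y end: grey plastic, 13 mm wide, 3 mm thick, hinged at its -y end; 0 = raised (free end 4.5 mm above the channel floor), 0.23 rad = flush with the floor, where it stays; stiff, about 2.5 N at its free end pushes it down
- tongue9 (a joint): tongue 9 of 10, counted from the -y end: grey plastic, 13 mm wide, 3 mm thick, hinged at its -y end; 0 = raised (free end 4.5 mm above the channel floor), 0.23 rad = flush with the floor, where it stays; stiff, about 2.5 N at its free end pushes it down
- tongue10 (a joint): tongue 10 of 10, counted from the -y end: grey plastic, 13 mm wide, 3 mm thick, hinged at its -y end; 0 = raised (free end 4.5 mm above the channel floor), 0.23 rad = flush with the floor, where it stays; stiff, about 2.5 N at its free end pushes it down
There are look-alikes about, which are no part of the job. There is more than one size of the stylus; the job needs the middle-sized.

How it is judged:
On the way, in this order (a step that is already met when the one before it is completed fails the run):
1. the stylus is out of its block (z of stylus_tip in the frame of holder above 0.055 m), for 0.1 s.
2. the first tongue is shut (value of joint tongue1 above 0.17 rad), for 0.1 s.
3. tongues 1 to 5 are shut (value of joint each of tongue1, tongue2, tongue3, tongue4, tongue5 above 0.17 rad), for 0.1 s.
4. all ten tongues are shut (all of step 3 and value of joint each of tongue6, tongue7, tongue8, tongue9, tongue10 above 0.17 rad), for 0.1 s.
At the end, for the whole second after the job is handed in: All ten tongues stand at more than 0.17 rad (flush is 0.23), the stylus stands in its block with the nose within 5 mm of the hole's axis and less than 12 mm above the block's underside, leaning less than 0.1 rad, at rest; the terminal and the bottles are within 20 mm of where they were (all of step 4 and horizontal distance between stylus_tip and holder below 0.005 m and z of stylus_tip in the frame of holder below 0.012 m and angle between stylus's own z axis and vertical below 0.1 rad and linear speed of stylus below 0.02 m/s and distance of each of terminal, bottle1, bottle2 from where it was at the start of the episode below 0.02 m); the robot touches nothing.
It fails at once if the stylus pressed or knocked the display with more than 30 N (contact force between stand and anything else above 30 N).
It fails at once if the gripper's fingers, not the stylus, pushed on the display (contact force between stand and the fingers above 1 N).
It fails at once if the stylus was run faster than 0.12 m/s while pressing on the seam (contact force between stand and stylus above 1 N and linear speed of stylus above 0.12 m/s).
It fails at once if the stylus was lifted away (nose more than 100 mm above the counter) after the first tongue was shut and before the last was (value of joint tongue1 above 0.17 rad and not (value of joint tongue10 above 0.17 rad) and z of stylus_tip in the frame of stand above 0.1 m).
It fails at once if the terminal or a bottle was shifted by more than 20 mm (distance of any of terminal, bottle1, bottle2 from where it was at the start of the episode above 0.02 m).
It also fails if it takes over 64 s, if anything falls off the work surface, if the arm or the gripper's body presses on something with over 40 N, if the wrist force passes 120 N, or if a joint passes its speed limit or range.

ROBOT

A 6-joint arm with a two-finger parallel gripper is mounted at the origin on the work surface. World frame = base frame: x ahead of the robot, y to its left, z up, the work surface at z = 0. Lengths are in m, angles in rad, forces in N, time in s.
With the tool pointing down it reaches from about 0.375 to 0.9 m from the base axis. Payload 3.1 kg.
Tool frame: the origin (TCP) lies midway between the tips of the shut fingers; the grasp point (between the pads) lies 19 mm behind it; z points along the fingers, y is the line along which they close (so a half turn about z gives the same grasp; the last joint's range is limited). The gripper opens to 87 mm and grips with 3 to 60 N. Pads are 19 mm wide; open, the fingers measure 117 mm over their backs; the gripper's body (75 mm by 190 mm) begins 51 mm behind the grasp point.
Start: joints at [-1.448, 0.527, 1.433, -0, 1.181, -0.178], TCP at [0.185, -0.597, 0.223] pointing down, gripper open.
Joint ranges: [-3.08, 3.08], [-0.75, 2.2], [0.22, 2.44], [-1.43, 4.57], [0, 2.65], [-2.85, 2.85]. Speed limits (rad/s): [2.79, 2.79, 3.14, 3.14, 3.14, 3.14].

INTERFACE

Orientations are given as a unit quaternion [x, y, z, w].
In Python, from rig import robot gives the robot as it stands.
- The arm moves only by the shell command python3 -m jog 'ROWS' [FORCE]. ROWS is a JSON object of lists of equal length, an entry for each row: "dp": the shift along the tool's x, y, z in mm, a list of three; "delta_rot": the turn, a rotation vector about the tool's x, y, z in rad, a list of three; "gripper": the opening, from -1 (shut) to 1 (fully open). A call has 1 to 12 rows; each row is the pose to reach, as a shift and turn from the pose commanded when the call began, along the tool's axes at that moment; what a row does not reach only later rows make up. A row lasts 1/10 s, in which the tool goes at most 50 mm and 8.59 degrees, less where a joint would pass 70% of its speed; a pose out of reach is approached as far as the arm can. A call with a gripper value outside its range is refused whole. The fingers move at their own pace and stop on an object; FORCE is the grip in N (left out, the last holds). Time passes only in rows, so rows that repeat a pose let the fingers close. It gives the time, the measured TCP pose, the force, the opening and the grip force at its end, in the units of the state.
- robot.get_obs(): the state, without advancing time (a new reading comes with each control period).
- robot.camera(name): name is "scene" or "top" or "wrist"; returns the picture (420x560x3 uint8, red, green, blue); there is no depth.
- robot.camera_model(name): a dict with "fx", "fy", "cx", "cy" (pixels), "xyz" and "orientation" of the camera in the world; the wrist camera has in their place "T_tool_cam" (4x4, takes a point from camera to tool coordinates, whose origin is the TCP and whose axes are the flange's). Camera axes: x right, y down, z forward; pixel columns grow to the right and rows downward; lengths in m; the calibration is good to about 2 mm. A picture is of the moment at which its call begins: read the wrist's pose just before it. camera_model takes no time and is no camera call.
- robot.hand_in(): hands the job in; it is judged then, once.
Trained networks look in the newest picture that a camera, given by its name, has taken for a name from the list of things; names that differ only in an ending like _2 or _b are one class to them, and where a whole thing is asked for, a point or a joint stands for the part that bears it (a point fixed in the world has none). Each returns a list of dicts, best first, with "score" (0 to 1); they miss things now and then, are a little off and sometimes report something else, mostly with a low value. They report only what shows in the picture. A call takes as long as a camera call. They do not tell look-alikes from the thing itself.
- robot.search_frame(name, camera): "rect" ([left, top, right, bottom] in pixels, round what is visible of it).
The state is a dict: "time": time; "q": joint angles; "joint_velocities": joint speeds; "joint_torque": joint torques, N m; "position": TCP position; "tool_rot": TCP orientation; "ft_force": force on the tool from outside, world axes, zero at the start; "moment": the same for the moment, N m; "grip_width": finger opening in m; "grip_force": force on a finger pad.
Only numpy, scipy, OpenCV 4.12 (cv2) and the standard library are available. Lean on these libraries where they do the work, as an engineer would, in place of code of your own. Each camera call takes 0.05 s, during which the arm holds its last target. There are 200 camera calls.

## Working session

There is one attempt and no reset: what is moved stays moved. The work goes in short steps, Python scripts to look and compute and a shell command to move; the robot and the scene stay as the last step left them, time stands still between calls to the robot, and variables do not carry over. Pictures are saved under pics/ and viewed, at most 10 in all, crops included, and the job is handed in when it is done.

```bash
mkdir -p pics; ls; python3 - <<'E'
from rig import robot
import cv2,numpy as np
o=robot.get_obs();print({k:np.round(v,3).tolist() for k,v in o.items()})
for c in ["scene","top"]:
    im=robot.camera(c);cv2.imwrite(f"pics/{c}0.png",im[:,:,::-1]);print(c,robot.camera_model(c))
    for n in ["stand","stylus","holder","terminal","bottle1","tongue1"]:
        print(n,[(round(d["score"],2),np.round(d["rect"]).tolist()) for d in robot.search_frame(n,c)])
print(robot.camera_model("wrist"))
E
```

```text
pics
{'time': 0.0, 'q': [-1.449, 0.528, 1.434, 0.0, 1.181, -0.179], 'joint_velocities': [-0.001, 0.001, 0.001, -0.0, 0.001, 0.001], 'joint_torque': [-0.001, -44.004, -17.659, 0.063, 0.058, -0.0], 'position': [0.185, -0.596, 0.222], 'tool_rot': [0.989, 0.15, 0.0, -0.001], 'ft_force': [-0.272, 0.568, -0.426], 'moment': [0.031, 0.03, 0.009], 'grip_force': 0.0, 'grip_width': 0.087}
scene {'fx': 491.0310132981059, 'fy': 491.0310132981059, 'cx': 274.88386951826374, 'cy': 208.1146347667646, 'xyz': array([ 1.0923999 , -0.6574742 ,  0.75007759]), 'orientation': array([ 0.83158721,  0.33160947, -0.15625056, -0.41723331])}
stand [(0.98, [206.0, 196.0, 338.0, 292.0])]
stylus [(0.87, [161.0, 209.0, 182.0, 264.0]), (0.71, [99.0, 260.0, 112.0, 286.0]), (0.66, [206.0, 197.0, 338.0, 292.0])]
holder [(0.92, [125.0, 263.0, 172.0, 310.0])]
terminal [(0.88, [301.0, 155.0, 356.0, 190.0])]
bottle1 [(0.85, [247.0, 209.0, 257.0, 242.0]), (0.85, [269.0, 196.0, 284.0, 232.0])]
tongue1 [(0.59, [257.0, 254.0, 270.0, 259.0])]
top {'fx': 420.9314547236566, 'fy': 420.9314547236566, 'cx': 274.0944507155802, 'cy': 21
[... 717 characters left out ...]
7.0, 180.0]), (0.54, [281.0, 172.0, 293.0, 178.0]), (0.5, [315.0, 177.0, 325.0, 180.0]), (0.45, [276.0, 172.0, 280.0, 179.0]), (0.44, [268.0, 172.0, 273.0, 178.0]), (0.42, [309.0, 176.0, 319.0, 180.0]), (0.37, [259.0, 171.0, 266.0, 181.0])]
{'fx': 360.57477544460363, 'fy': 360.57477544460363, 'cx': 289.02028780977656, 'cy': 207.4394551145804, 'T_tool_cam': array([[-3.04400767e-04, -9.65320127e-01, -2.61068881e-01,
         7.07815017e-02],
       [ 9.99999928e-01, -3.53334829e-04,  1.40501144e-04,
        -2.10975845e-04],
       [-2.27873311e-04, -2.61068819e-01,  9.65320164e-01,
        -1.61866478e-01],
       [ 0.00000000e+00,  0.00000000e+00,  0.00000000e+00,
         1.00000000e+00]])}
```

```bash
python3 - <<'E'
import cv2
a=cv2.imread("pics/scene0.png")[140:340,80:370];b=cv2.imread("pics/top0.png")[150:300,130:450]
cv2.imwrite("pics/s1.png",cv2.resize(a,None,fx=2.75,fy=2.75,interpolation=2));cv2.imwrite("pics/t1.png",cv2.resize(b,None,fx=2.5,fy=2.5,interpolation=2))
E
```

```text
(no output)
```

View pics/s1.png

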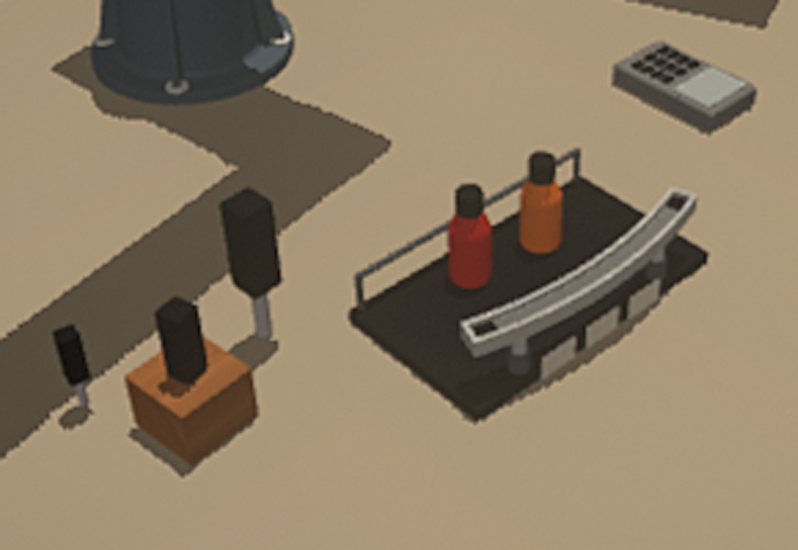

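View pics/t1.png

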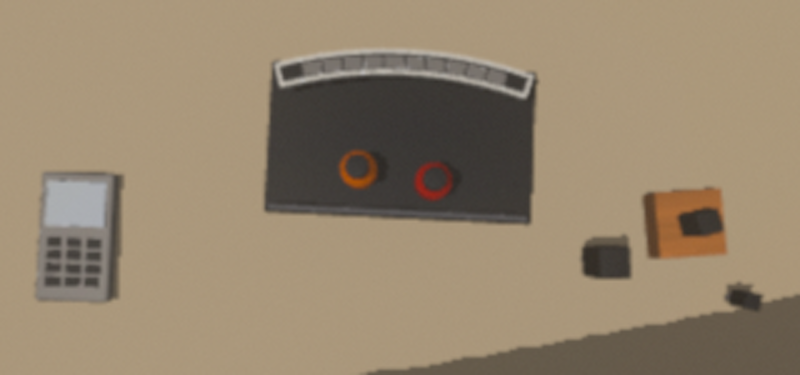

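The pictures show three styli: a large one free-standing (scene ~169,236; top ~373,256), a small one (scene ~105,273; top ~428,270), and one in the wooden block (scene ~146,263; top ~410,238). The one in the block fits: it is middle-sized and stands in the holder. Red and orange bottles are on the deck, and the terminal is at top ~(162,246). Next I'll turn the pixels into positions.

```bash
cat > h.py <<'E'
from rig import robot
import numpy as np, cv2
from scipy.spatial.transform import Rotation as R
def cam(name):
    m=robot.camera_model(name)
    K=np.array([[m["fx"],0,m["cx"]],[0,m["fy"],m["cy"]],[0,0,1]])
    if name!="wrist": return K,R.from_quat(m["orientation"]).as_matrix(),np.array(m["xyz"])
    o=robot.get_obs();T=np.eye(4);T[:3,:3]=R.from_quat(o["tool_rot"]).as_matrix();T[:3,3]=o["position"];T=T@m["T_tool_cam"]
    return K,T[:3,:3],T[:3,3]
def onz(C,px,z):
    K,Rm,t=C;d=Rm@np.linalg.solve(K,[px[0],px[1],1]);return t+d*(z-t[2])/d[2]
def proj(C,p):
    K,Rm,t=C;q=K@(Rm.T@(np.array(p)-t));return q[:2]/q[2]
def tri(Cs,pxs):
    A=np.zeros((3,3));b=np.zeros(3)
    for C,px in zip(Cs,pxs):
        d=C[1]@np.linalg.solve(C[0],[px[0],px[1],1]);d/=np.linalg.norm(d);P=np.eye(3)-np.outer(d,d);A+=P;b+=P@C[2]
    return np.linalg.solve(A,b)
E
python3 - <<'E'
from h import *
T=cam("top");S=cam("scene")
t=lambda x,y:(130+x/2.5,150+y/2.5)
s=lambda x,y:(80+x/2.75,140+y/2.75)
for n,p,z in [("hold tl",t(657,193),.05),("tr",t(721,188),.05),("br",t(726,255),.05),("bl",t(661,257),.05),("bottleR",t(434,181),.09),("bottleO",t(358,168),.09),("deckfrR",t(529,222),.012),("deckfrL",t(266,210),.012)]:
    print(n,onz(T,p,z).round(3))
print("start",tri([T,S],[t(517,83),s(485,328)]).round(3),"fin",tri([T,S],[t(291,71),s(676,201)]).round(3))
print("big top",tri([T,S],[t(607,262),s(250,197)]).round(3), "mid top",tri([T,S],[t(707,219),s(179,307)]).round(3),"small",tri([T,S],[t(750,299),s(68,331)]).round(3))
print("big foot",onz(S,s(264,335),0).round(3),"small foot",onz(S,s(84,402),0).round(3))
E
```

```text
hold tl [ 0.468 -0.28   0.05 ]
tr [ 0.473 -0.341  0.05 ]
br [ 0.409 -0.344  0.05 ]
bl [ 0.407 -0.282  0.05 ]
bottleR [ 0.476 -0.063  0.09 ]
bottleO [0.488 0.009 0.09 ]
deckfrR [ 0.44  -0.161  0.012]
deckfrL [0.45  0.104 0.012]
start [ 0.574 -0.142  0.067] fin [0.583 0.075 0.07 ]
big top [ 0.403 -0.214  0.137] mid top [ 0.442 -0.308  0.113] small [ 0.368 -0.358  0.076]
big foot [ 0.403 -0.219  0.   ] small foot [ 0.364 -0.358  0.   ]
```

```bash
python3 -m jog '{"dp":[[338,-196,0],[338,-196,0],[338,-196,0],[338,-196,0],[338,-196,0],[338,-196,0],[338,-196,0],[338,-196,0],[338,-196,0],[338,-196,0],[338,-196,0]],"delta_rot":[[0,0,0.3],[0,0,0.3],[0,0,0.3],[0,0,0.3],[0,0,0.3],[0,0,0.3],[0,0,0.3],[0,0,0.3],[0,0,0.3],[0,0,0.3],[0,0,0.3]],"gripper":[1,1,1,1,1,1,1,1,1,1,1]}' && python3 - <<'E'
from h import *
C=cam("wrist");im=robot.camera("wrist");cv2.imwrite("pics/w1.png",im[:,:,::-1])
print(proj(C,[.439,-.312,.05]),proj(C,[.439,-.312,.112]))
for n in ["stylus","holder"]: print(n,[(round(d["score"],2),np.round(d["rect"]).tolist()) for d in robot.search_frame(n,"wrist")])
E
```

```text
time: 1.8
position: [0.4495, -0.3104, 0.2226]
tool_rot: [1.0, 0.0, -0.0, 0.0]
ft_force: [0.4, -0.1, -0.6]
grip_width: 0.087
grip_force: 0.0
[290.60402455 198.07874265] [291.01148936 216.65176435]
stylus [(0.83, [150.0, 220.0, 211.0, 265.0]), (0.82, [274.0, 188.0, 306.0, 233.0]), (0.72, [327.0, 250.0, 350.0, 273.0])]
holder [(0.59, [253.0, 155.0, 324.0, 237.0])]
```

View pics/w1.png

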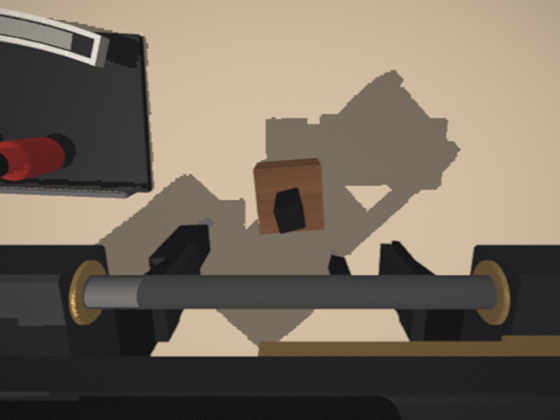

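The wrist picture shows the block at (289,196) with the stylus handle at (290,211). The large look-alike is at ~(180,243), hidden behind the left finger, and the small one at ~(338,262). I'll confirm with an enlarged crop.

```bash
python3 - <<'E'
import cv2
a=cv2.imread("pics/w1.png")[145:280,140:360]
cv2.imwrite("pics/w1c.png",cv2.resize(a,None,fx=3.6,fy=3.6,interpolation=2))
E
```

```text
(no output)
```

View pics/w1c.png

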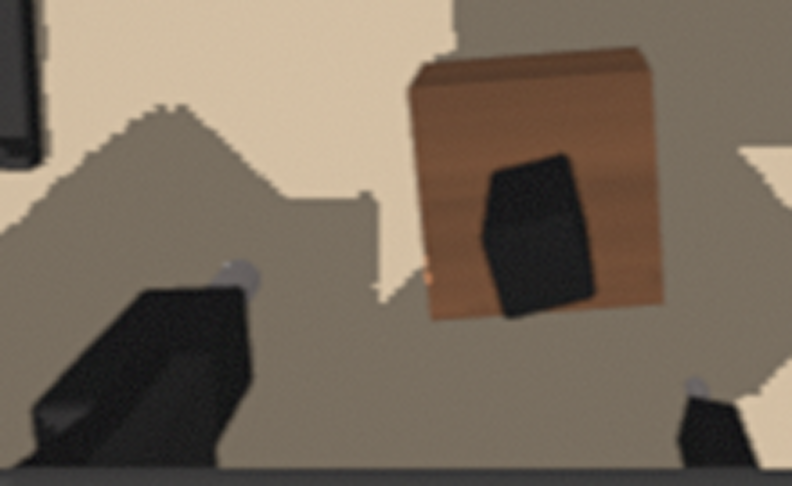

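The crop confirms that the stylus in the block is the middle of the three sizes: the large one's foot is at (206,221) and the small one's at (333,252). Its handle is twisted slightly counter-clockwise relative to the block.

```bash
python3 - <<'E'
from h import *
C=cam("wrist");f=lambda x,y:(140+x/3.6,145+y/3.6)
h=np.array([onz(C,f(*p),.112)[:2] for p in [(494,235),(583,212),(595,295),(510,317)]])
b=np.array([onz(C,f(*p),.05)[:2] for p in [(410,88),(651,73),(663,303),(431,320)]])
def ang(q):
    return [np.degrees(np.arctan2(v[0],-v[1])).round(1) for v in (q[1]-q[0],q[2]-q[3])]+[np.degrees(np.arctan2(-v[1],-v[0])).round(1) for v in (q[3]-q[0],q[2]-q[1])]
for q in (h,b): print(q.round(4).tolist(),q.mean(0).round(4),ang(q),[np.linalg.norm(q[i]-q[i-1]).round(4) for i in range(4)])
print("big foot",onz(C,(206,221),0).round(3),"small",onz(C,(333,252),0).round(3))
E
```

```text
[[0.4439, -0.3016], [0.4491, -0.3209], [0.4301, -0.3237], [0.4251, -0.3049]] [ 0.437  -0.3128] [np.float64(14.9), np.float64(15.2), np.float64(10.1), np.float64(8.4)] [np.float64(0.0192), np.float64(0.02), np.float64(0.0191), np.float64(0.0195)]
[[0.4663, -0.2781], [0.4701, -0.3405], [0.4074, -0.3451], [0.4026, -0.2821]] [ 0.4366 -0.3114] [np.float64(3.5), np.float64(4.3), np.float64(3.6), np.float64(4.2)] [np.float64(0.0638), np.float64(0.0626), np.float64(0.0628), np.float64(0.0632)]
big foot [ 0.4   -0.218  0.   ] small [ 0.363 -0.361  0.   ]
```

```bash
python3 -m jog '{"dp":[[-12,2,0],[-12,2,30],[-12,2,65],[-12,2,100],[-12,2,130],[-12,2,145],[-12,2,145],[-12,2,145],[-12,2,145],[-12,2,145],[-12,2,145],[-12,2,145]],"delta_rot":[[0,0,-0.1],[0,0,-0.21],[0,0,-0.21],[0,0,-0.21],[0,0,-0.21],[0,0,-0.21],[0,0,-0.21],[0,0,-0.21],[0,0,-0.21],[0,0,-0.21],[0,0,-0.21],[0,0,-0.21]],"gripper":[1,1,1,1,1,1,1,-1,-1,-1,-1,-1]}' 40
```

```text
time: 3.15
position: [0.4382, -0.3118, 0.0782]
tool_rot: [0.994, 0.105, 0.0, 0.001]
ft_force: [0.1, -1.1, 0.0]
grip_width: 0.0546
grip_force: 0.0
```

```bash
python3 -m jog '{"dp":[[0,0,0],[0,0,0],[0,0,0],[0,0,0]],"delta_rot":[[0,0,0],[0,0,0],[0,0,0],[0,0,0]],"gripper":[-1,-1,-1,-1]}' 40
```

```text
time: 3.55
position: [0.4379, -0.3115, 0.0775]
tool_rot: [0.994, 0.105, -0.0, -0.0]
ft_force: [1.1, 1.9, 0.4]
grip_width: 0.0234
grip_force: 0.7
```

```bash
python3 -m jog '{"dp":[[0,0,0],[0,0,0],[0,0,0],[0,0,-10],[0,0,-30],[0,0,-60],[0,0,-90],[0,0,-110],[0,0,-110],[0,0,-110],[0,0,-110]],"delta_rot":[[0,0,0],[0,0,0],[0,0,0],[0,0,0],[0,0,0],[0,0,0],[0,0,0],[0,0,0],[0,0,0.1],[0,0,0.21],[0,0,0.21]],"gripper":[-1,-1,-1,-1,-1,-1,-1,-1,-1,-1,-1]}' 45; python3 - <<'E'
from h import *
C=cam("wrist");print(C[2],"nose exp",proj(C,robot.get_obs()["position"]+[0,0,-.07]))
im=robot.camera("wrist");cv2.imwrite("pics/w2.png",im[:,:,::-1])
im=robot.camera("scene");cv2.imwrite("pics/s2.png",im[:,:,::-1])
im=robot.camera("top");cv2.imwrite("pics/t2.png",im[:,:,::-1])
E
```

```text
time: 4.65
position: [0.4379, -0.3116, 0.1884]
tool_rot: [1.0, 0.0, 0.0, 0.0]
ft_force: [0.3, -0.1, -0.5]
grip_width: 0.0218
grip_force: 45.0
[ 0.50855785 -0.31127384  0.35029506] nose exp [289.00454018 219.06070309]
```

View pics/w2.png

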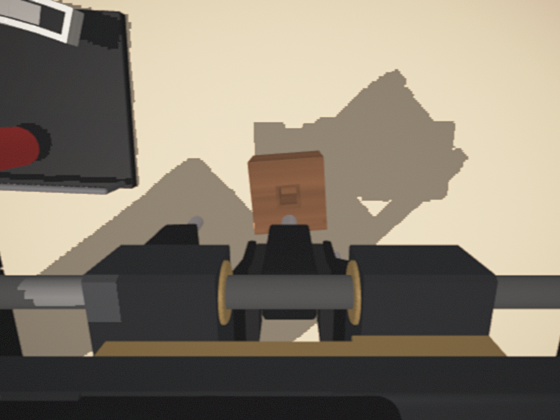

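The stylus is gripped upright with its nose at (290,220), as predicted, and the empty hole is at (288,195). Next I'll look straight down on the rail.

```bash
python3 -m jog '{"dp":[[0,0,-50],[120,-277,-50],[120,-277,-50],[120,-277,-50],[120,-277,-50],[120,-277,-50],[120,-277,-50],[120,-277,-50],[120,-277,-50],[120,-277,-50],[120,-277,-50]],"delta_rot":[[0,0,0],[0,0,0],[0,0,0],[0,0,0],[0,0,0],[0,0,0],[0,0,0],[0,0,0],[0,0,0],[0,0,0],[0,0,0]],"gripper":[-1,-1,-1,-1,-1,-1,-1,-1,-1,-1,-1]}' 45; python3 - <<'E'
from h import *
import pickle
C=cam("wrist");pickle.dump(C,open("C3.pkl","wb"))
im=robot.camera("wrist");cv2.imwrite("pics/w3.png",im[:,:,::-1])
print(C[2]);cv2.imwrite("pics/w3c.png",cv2.resize(im[60:260,110:470,::-1],None,fx=2.2,fy=2.2,interpolation=2))
E
```

```text
time: 5.9
position: [0.5572, -0.036, 0.2374]
tool_rot: [1.0, -0.0, -0.0, 0.0]
ft_force: [-0.0, -0.1, -0.7]
grip_width: 0.0215
grip_force: 45.0
[ 0.62805658 -0.03591856  0.39922938]
```

View pics/w3c.png

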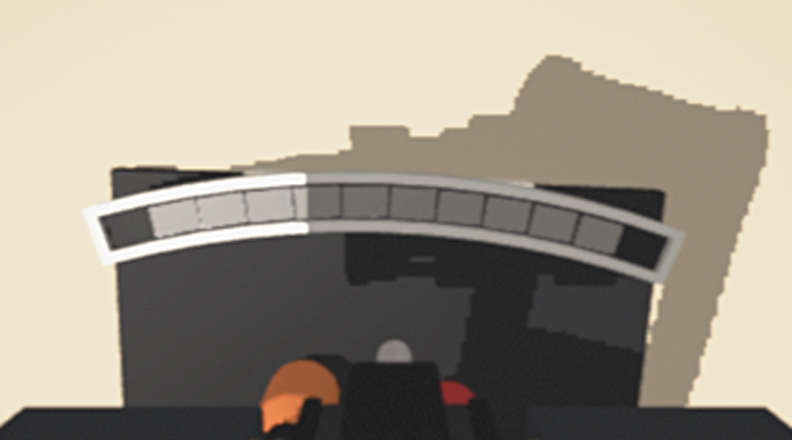

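The picture shows the whole rail, with outer corners in the crop at about (83,211), (106,265), (662,284) and (685,235). The nose is at crop (394,350), and the bottles are in place. I'll fit the stand's pose to the channel's edges.

```bash
cat > fit.py <<'E'
from h import *
import pickle
from scipy.optimize import minimize
C=pickle.load(open("C3.pkl","rb"))
def pt(p,s,r,dz):  # s arc, r radial offset, dz above floor
    x,y,yaw,h,sl=p;a=s/.4;lx=-.4+(.4+r)*np.cos(a);ly=(.4+r)*np.sin(a)
    return np.stack([x+lx*np.cos(yaw)-ly*np.sin(yaw),y+lx*np.sin(yaw)+ly*np.cos(yaw),h+sl*ly+dz],-1)
def pj(P):
    K,Rm,t=C;q=(P-t)@Rm@K.T;return q[:,:2]/q[:,2:]
if __name__=="__main__":
    im=cv2.cvtColor(cv2.imread("pics/w3.png"),6).astype(float)
    f=lambda x,y:np.array([110+(x+.5)/2.2-.5,60+(y+.5)/2.2-.5])
    obs=np.array([f(83,211),f(106,265),f(662,284),f(685,235)])
    mod=lambda p:np.concatenate([pj(pt(p,np.array([s]),r,.005)) for s,r in [(.124,.012),(.124,-.012),(-.124,-.012),(-.124,.012)]])
    p0=np.array([.60,-.035,-.04,.06,0])
    r=minimize(lambda p:((mod(p)-obs)**2).sum()+((p[3]-.058)/.02)**2+(p[4]/.05)**2,p0,method="Nelder-Mead",options=dict(maxiter=8000,xatol=1e-7,fatol=1e-7))
    print("corner fit",r.x.round(4),r.fun)
    s=np.linspace(-.115,.115,120);t=np.linspace(-.007,.007,12)
    def cost(p,sig):
        g=G[sig];tot=0
        for rr,z,e in [(.012,.005,1),(.008,.005,1),(-.008,.005,1),(-.012,.005,1)]:
            q=pj(pt(p,s,rr,z)).astype(np.float32);tot+=cv2.remap(g,q[None,:,0],q[None,:,1],1).mean()
        for ss in (-.12,.12):
            q=pj(pt(p,np.full(12,ss),t,.005)).astype(np.float32);tot+=.5*cv2.remap(g,q[None,:,0],q[None,:,1],1).mean()
        return -tot
    G={}
    for sig in (2.,1.,.7):
        b=cv2.GaussianBlur(im,(0,0),sig);m=np.hypot(cv2.Sobel(b,6,1,0),cv2.Sobel(b,6,0,1));G[sig]=np.minimum(m,np.percentile(m,97)).astype(np.float32)
    sc=np.array([.004,.004,.02,.004,.02]);p=r.x
    for sig in (2.,1.,.7):
        sim=np.vstack([p]+[p+sc*np.eye(5)[i] for i in range(5)])
        rr=minimize(cost,p,args=(sig,),method="Nelder-Mead",options=dict(initial_simplex=sim,maxiter=4000,xatol=1e-6,fatol=1e-6));p=rr.x;sc=sc/2
        print(sig,p.round(4),rr.fun,cost(r.x,sig))
    np.save("p.npy",p)
    v=cv2.imread("pics/w3.png");v=cv2.resize(v[60:260,110:470],None,fx=2.2,fy=2.2,interpolation=2)
    for R_ in (.008,-.008,.012,-.012):
        q=((pj(pt(p,s,R_,.005))-[110,60]+.5)*2.2-.5).round().astype(int)
        for a in q[::2]: cv2.circle(v,tuple(map(int,a)),0,(0,0,255),-1)
    cv2.imwrite("pics/w3fit.png",v)
    for S_ in (-.11,-.1,-.05,0,.05,.1,.11): print(S_,pt(p,S_,0,0).round(4))
    print("nose exp",pj(np.array([[.5572,-.036,.1674]])))
    K,Rm,t=C
E
python3 fit.py
```

```text
corner fit [ 0.5905 -0.0336 -0.0414  0.0631  0.0159] 1.9965762629940167
2.0 [ 0.5911 -0.0329 -0.0416  0.0622  0.0258] -549.1358032226562 -512.44415
1.0 [ 0.5909 -0.0333 -0.0427  0.0609  0.0262] -856.6950073242188 -788.75934
0.7 [ 0.5909 -0.0333 -0.0427  0.0609  0.0263] -931.4166259765625 -839.282
-0.11 [ 0.5713 -0.1411  0.0581]
-0.1 [ 0.5743 -0.1316  0.0583]
-0.05 [ 0.5857 -0.083   0.0596]
0 [ 0.5909 -0.0333  0.0609]
0.05 [0.5899 0.0167 0.0622]
0.1 [0.5827 0.0661 0.0635]
0.11 [0.5805 0.0759 0.0638]
nose exp [[289.06778889 218.94881478]]
```

View pics/w3fit.png

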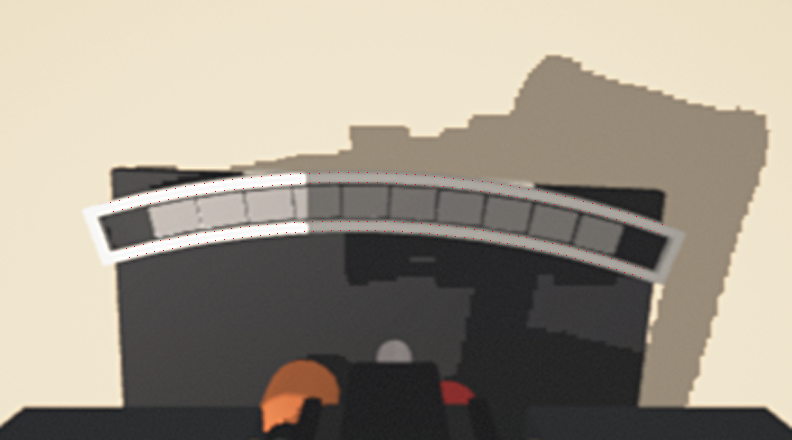

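The fitted outline lies on all four edges. The floor is about 58 mm at the start with a slope of +0.026, both within the stated ranges. I'll go above the start landing.

```bash
python3 -m jog '{"dp":[[14,50,0],[14,105,0],[14,105,0],[14,105,40],[14,105,75],[14,105,90],[14,105,96],[14,105,96],[14,105,96],[14,105,96]],"delta_rot":[[0,0,0],[0,0,0],[0,0,0],[0,0,0],[0,0,0],[0,0,0],[0,0,0],[0,0,0],[0,0,0],[0,0,0]],"gripper":[-1,-1,-1,-1,-1,-1,-1,-1,-1,-1]}' 55; python3 - <<'E'
from h import *
C=cam("wrist");im=robot.camera("wrist");cv2.imwrite("pics/w4.png",im[:,:,::-1])
p=robot.get_obs()["position"];print(p,proj(C,p-[0,0,.0695]))
q=proj(C,p-[0,0,.0695]).astype(int)
cv2.imwrite("pics/w4c.png",cv2.resize(im[q[1]-70:q[1]+50,q[0]-100:q[0]+60,::-1],None,fx=4.8,fy=4.8,interpolation=2))
E
```

```text
time: 6.95
position: [0.5727, -0.14, 0.143]
tool_rot: [1.0, 0.0, 0.001, 0.001]
ft_force: [-0.8, -0.4, -1.1]
grip_width: 0.0217
grip_force: 55.0
[ 0.57265932 -0.13980552  0.14289487] [288.68207317 219.56468946]
```

View pics/w4c.png

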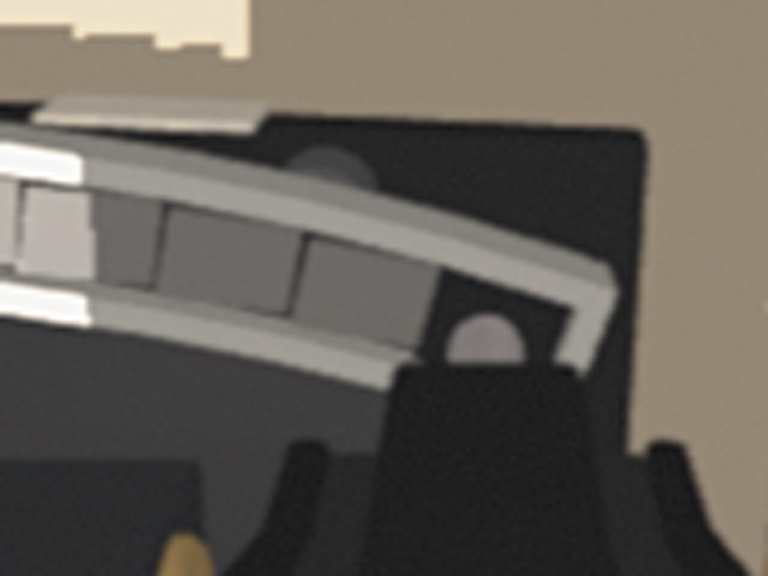

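The nose (crop 487,340) is inside the landing, clear of the walls. I'll feel downwards.

```bash
python3 -m jog '{"dp":[[0,0,3],[0,0,6],[0,0,8],[0,0,10],[0,0,11],[0,0,11],[0,0,11]],"delta_rot":[[0,0,0],[0,0,0],[0,0,0],[0,0,0],[0,0,0],[0,0,0],[0,0,0]],"gripper":[-1,-1,-1,-1,-1,-1,-1]}' 55;  python3 -m jog '{"dp":[[0,0,0.5],[0,0,1],[0,0,1.5],[0,0,1.5]],"delta_rot":[[0,0,0],[0,0,0],[0,0,0],[0,0,0]],"gripper":[-1,-1,-1,-1]}'
```

```text
time: 7.7
position: [0.572, -0.1394, 0.132]
tool_rot: [1.0, 0.0, 0.0, 0.0]
ft_force: [-1.7, 0.6, 8.4]
grip_width: 0.0218
grip_force: 55.0
time: 8.1
position: [0.5722, -0.1395, 0.1318]
tool_rot: [1.0, 0.001, 0.001, 0.0]
ft_force: [-3.7, 1.2, 15.0]
grip_width: 0.0217
grip_force: 55.0
```

```bash
python3 -m jog '{"dp":[[0,0,-1.5],[0,0,-2],[0,0,-2]],"delta_rot":[[0,0,0],[0,0,0],[0,0,0]],"gripper":[-1,-1,-1]}'; python3 - <<'E'
from h import *
C=cam("wrist");im=robot.camera("wrist");p=robot.get_obs()["position"]
q=proj(C,p-[0,0,.0695]);print(p,q);q=q.astype(int)
a=cv2.resize(im[q[1]-50:q[1]+30,q[0]-60:q[0]+40,::-1],None,fx=5,fy=5,interpolation=2)
S=cam("scene");im=robot.camera("scene");q=proj(S,p-[0,0,.0695]).astype(int);print(q)
b=cv2.resize(im[q[1]-50:q[1]+30,q[0]-28:q[0]+29,::-1],None,fx=5,fy=5,interpolation=2)
cv2.imwrite("pics/w5c.png",np.hstack([a,b]))
E
```

```text
time: 8.4
position: [0.5719, -0.1394, 0.1321]
tool_rot: [1.0, 0.0, 0.0, 0.0]
ft_force: [-1.8, -0.0, 7.1]
grip_width: 0.0215
grip_force: 55.0
[ 0.571996   -0.13942463  0.1321004 ] [289.09240048 219.19941535]
[255 259]
```

View pics/w5c.png

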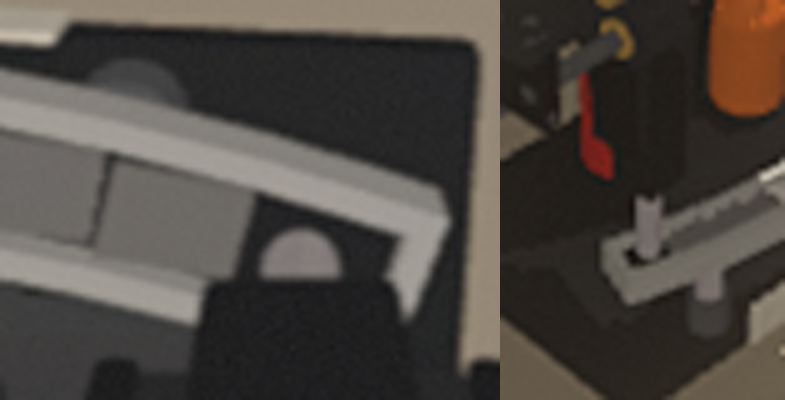

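The nose sits in the channel floor, about 2.6 mm from the far lip, so it is centred. What I felt is the floor at TCP 0.132, with about 7 N/mm of stiffness. I'll tabulate the arc as moves.

```bash
python3 - <<'E'
from fit import *
p=np.load("p.npy");s0=-.1085
for s in np.arange(s0,.116,.006): 
    d=(pt(p,s,0,0)-pt(p,s0,0,0))*1000;print(f"{s*1000:.1f}: {d[0]:.1f} {-d[1]:.1f} {-d[2]:.1f} | {pt(p,s,0,0)[:2].round(4)}")
E
python3 -m jog '{"dp":[[1.3,-3.8,-0.1],[2.2,-6.7,-0.2],[2.9,-9.5,-0.2],[3.7,-12.4,-0.3],[4.4,-15.3,-0.4],[5,-18.2,-0.5],[5,-18.2,-0.5]],"delta_rot":[[0,0,0],[0,0,0],[0,0,0],[0,0,0],[0,0,0],[0,0,0],[0,0,0]],"gripper":[-1,-1,-1,-1,-1,-1,-1]}'
```

```text
-108.5: 0.0 -0.0 -0.0 | [ 0.5717 -0.1397]
-102.5: 1.8 -5.7 -0.2 | [ 0.5735 -0.134 ]
-96.5: 3.5 -11.5 -0.3 | [ 0.5752 -0.1283]
-90.5: 5.2 -17.2 -0.5 | [ 0.5769 -0.1225]
-84.5: 6.7 -23.0 -0.6 | [ 0.5784 -0.1167]
-78.5: 8.2 -28.9 -0.8 | [ 0.5799 -0.1109]
-72.5: 9.6 -34.7 -0.9 | [ 0.5813 -0.105 ]
-66.5: 10.9 -40.6 -1.1 | [ 0.5826 -0.0992]
-60.5: 12.1 -46.4 -1.2 | [ 0.5838 -0.0933]
-54.5: 13.2 -52.3 -1.4 | [ 0.5849 -0.0874]
-48.5: 14.2 -58.2 -1.5 | [ 0.5859 -0.0815]
-42.5: 15.1 -64.2 -1.7 | [ 0.5868 -0.0756]
-36.5: 16.0 -70.1 -1.9 | [ 0.5877 -0.0696]
-30.5: 16.7 -76.1 -2.0 | [ 0.5884 -0.0637]
-24.5: 17.4 -82.0 -2.2 | [ 0.5891 -0.0577]
-18.5: 18.0 -88.0 -2.3 | [ 0.5897 -0.0517]
-12.5: 18.5 -94.0 -2.5 | [ 0.5902 -0.0457]
-6.5: 18.9 -100.0 -2.6 | [ 0.5906 -0.0398]
-0.5: 19.2 -106.0 -2.8 | [ 0.5909 -0.0338]
5.5: 19.4 -111.9 -3.0 | [ 0.5911 -0.0278]
11.5: 19.5 -117.9 -3.1 | [ 0.5912 -0.0218]
17.5: 19.5 -123.9 -3.3 | [ 0.5913 -0.0158]
23.5: 19.5 -129.9 -3.4 | [ 0.5912 -0.0098]
29.5: 19.4 -135.9 -3.6 | [ 0.5911 -0.0038]
35.5: 19.1 -141.9 -3.7 | [0.5908 0.0022]
41.5: 18.8 -147.9 -3.9 | [0.5905 0.0082]
47.5: 18.4 -153.9 -4.1 | [0.5901 0.0142]
53.5: 17.9 -159.9 -4.2 | [0.5896 0.0202]
59.5: 17.3 -165.9 -4.4 | [0.589  0.0261]
65.5: 16.6 -171.8 -4.5 | [0.5883 0.0321]
71.5: 15.9 -177.8 -4.7 | [0.5876 0.0381]
77.5: 15.0 -183.7 -4.8 | [0.5867 0.044 ]
83.5: 14.0 -189.6 -5.0 | [0.5858 0.0499]
89.5: 13.0 -195.6 -5.1 | [0.5847 0.0558]
95.5: 11.9 -201.4 -5.3 | [0.5836 0.0617]
101.5: 10.7 -207.3 -5.5 | [0.5824 0.0676]
107.5: 9.4 -213.2 -5.6 | [0.5811 0.0735]
113.5: 8.0 -219.0 -5.8 | [0.5797 0.0793]
time: 9.2
position: [0.5787, -0.1227, 0.1328]
tool_rot: [1.0, 0.0, 0.002, 0.001]
ft_force: [0.2, -1.4, 4.0]
grip_width: 0.0215
grip_force: 55.0
```

```bash
python3 -m jog '{"dp":[[0,-2.9,0.2],[0.3,-5.8,0.1],[0.8,-8.7,0],[1.5,-11.7,0],[2.2,-14.6,-0.1],[2.9,-17.5,-0.2],[3.5,-20.4,-0.3],[4.2,-23.4,-0.4],[4.2,-23.4,-0.4]],"delta_rot":[[0,0,0],[0,0,0],[0,0,0],[0,0,0],[0,0,0],[0,0,0],[0,0,0],[0,0,0],[0,0,0]],"gripper":[-1,-1,-1,-1,-1,-1,-1,-1,-1]}'
```

```text
time: 10.1
position: [0.5817, -0.0981, 0.1326]
tool_rot: [1.0, 0.001, 0.001, 0.001]
ft_force: [-0.7, -3.2, 7.2]
grip_width: 0.0217
grip_force: 55.0
```

```bash
python3 -m jog '{"dp":[[1,-3,0],[1.8,-5.9,0],[2.4,-8.9,-0.1],[3,-11.8,-0.1],[3.5,-14.7,-0.2],[4,-17.6,-0.2],[4.5,-20.6,-0.3],[4.9,-23.6,-0.3],[5.3,-26.5,-0.4],[5.8,-29.5,-0.4],[6.1,-32.5,-0.5],[6.5,-35.5,-0.5]],"delta_rot":[[0,0,0],[0,0,0],[0,0,0],[0,0,0],[0,0,0],[0,0,0],[0,0,0],[0,0,0],[0,0,0],[0,0,0],[0,0,0],[0,0,0]],"gripper":[-1,-1,-1,-1,-1,-1,-1,-1,-1,-1,-1,-1]}'; python3 - <<'E'
from h import *
C=cam("wrist");im=robot.camera("wrist");p=robot.get_obs()["position"];q=proj(C,p-[0,0,.0695]).astype(int)
cv2.imwrite("pics/w6c.png",cv2.resize(im[q[1]-70:q[1]+30,q[0]-100:q[0]+100,::-1],None,fx=4,fy=4,interpolation=2))
E
```

```text
time: 11.3
position: [0.5882, -0.0647, 0.1334]
tool_rot: [1.0, 0.001, 0.001, 0.002]
ft_force: [-0.5, -7.1, 4.8]
grip_width: 0.0218
grip_force: 55.0
```

View pics/w6c.png

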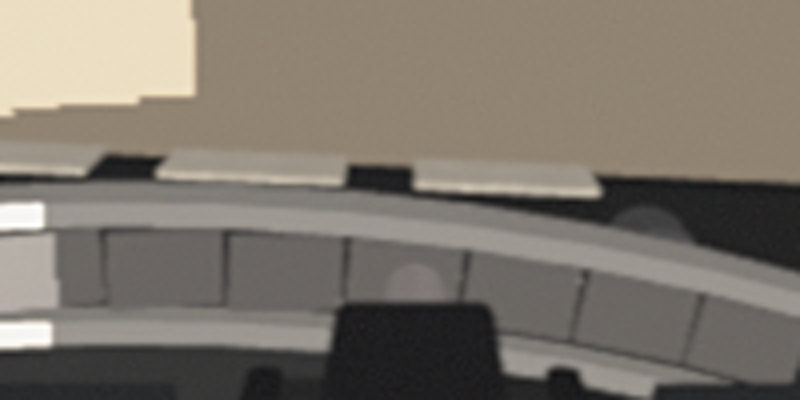

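The nose is centred in the channel on tongue 4 (crop 413,283). I'll continue.

```bash
python3 -m jog '{"dp":[[0.4,-3,0.2],[0.7,-6,0.1],[1,-9,0],[1.3,-12,0],[1.6,-15,-0.1],[1.8,-18,-0.2],[2,-21,-0.2],[2.2,-24,-0.3],[2.4,-27,-0.4],[2.5,-30,-0.5],[2.6,-33,-0.6],[2.7,-36,-0.7]],"delta_rot":[[0,0,0],[0,0,0],[0,0,0],[0,0,0],[0,0,0],[0,0,0],[0,0,0],[0,0,0],[0,0,0],[0,0,0],[0,0,0],[0,0,0]],"gripper":[-1,-1,-1,-1,-1,-1,-1,-1,-1,-1,-1,-1]}'
```

```text
time: 12.55
position: [0.5909, -0.0289, 0.1341]
tool_rot: [1.0, 0.002, 0.001, 0.003]
ft_force: [-0.8, -10.0, 8.1]
grip_width: 0.0212
grip_force: 55.1
```

```bash
python3 -m jog '{"dp":[[0.1,-3,0],[0.1,-6,-0.1],[0.1,-9,-0.1],[0.1,-12,-0.2],[0.1,-15,-0.2],[0.1,-18,-0.3]],"delta_rot":[[0,0,0],[0,0,0],[0,0,0],[0,0,0],[0,0,0],[0,0,0]],"gripper":[-1,-1,-1,-1,-1,-1]}'
python3 -m jog '{"dp":[[0,-3,0],[-0.1,-6,-0.1],[-0.2,-9,-0.1],[-0.4,-12,-0.2],[-0.6,-15,-0.3],[-0.8,-18,-0.4]],"delta_rot":[[0,0,0],[0,0,0],[0,0,0],[0,0,0],[0,0,0],[0,0,0]],"gripper":[-1,-1,-1,-1,-1,-1]}'
```

```text
time: 13.15
position: [0.5907, -0.0104, 0.1342]
tool_rot: [1.0, 0.002, 0.0, 0.003]
ft_force: [-1.5, -10.3, 8.4]
grip_width: 0.0219
grip_force: 55.1
time: 13.75
position: [0.5897, 0.0085, 0.1343]
tool_rot: [1.0, 0.001, 0.0, 0.002]
ft_force: [-0.2, -9.6, 7.5]
grip_width: 0.0218
grip_force: 55.1
```

```bash
python3 -m jog '{"dp":[[0.3,-3,0],[0.2,-6,0],[0,-9,-0.1],[-0.2,-12,-0.1],[-0.4,-15,-0.2],[-0.7,-18,-0.2]],"delta_rot":[[0,0,0],[0,0,0],[0,0,0],[0,0,0],[0,0,0],[0,0,0]],"gripper":[-1,-1,-1,-1,-1,-1]}'
python3 -m jog '{"dp":[[-0.4,-3,0],[-0.8,-6,-0.1],[-1.2,-9,-0.1],[-1.6,-12,-0.2],[-2.1,-15,-0.2],[-2.6,-18,-0.3]],"delta_rot":[[0,0,0],[0,0,0],[0,0,0],[0,0,0],[0,0,0],[0,0,0]],"gripper":[-1,-1,-1,-1,-1,-1]}'
```

```text
time: 14.35
position: [0.5888, 0.0272, 0.1342]
tool_rot: [1.0, 0.001, 0.0, 0.001]
ft_force: [0.4, -7.4, 7.8]
grip_width: 0.0215
grip_force: 55.1
time: 14.95
position: [0.586, 0.0459, 0.1343]
tool_rot: [1.0, 0.001, -0.0, 0.0]
ft_force: [0.7, -6.0, 7.0]
grip_width: 0.0221
grip_force: 55.0
```

```bash
python3 -m jog '{"dp":[[-0.3,-3,0],[-0.8,-6,-0.1],[-1.3,-9,-0.1],[-1.8,-12,-0.1],[-2.4,-15,-0.2],[-3,-18,-0.2],[-3.6,-21,-0.2],[-4.2,-24,-0.2],[-4.9,-27,-0.2],[-5.5,-30,-0.3],[-5.5,-30,-0.3]],"delta_rot":[[0,0,0],[0,0,0],[0,0,0],[0,0,0],[0,0,0],[0,0,0],[0,0,0],[0,0,0],[0,0,0],[0,0,0],[0,0,0]],"gripper":[-1,-1,-1,-1,-1,-1,-1,-1,-1,-1,-1]}'; python3 - <<'E'
from h import *
for c in ["scene","top","wrist"]:
    im=robot.camera(c);cv2.imwrite(f"pics/e_{c}.png",im[:,:,::-1])
    print(c,[(round(d["score"],2),np.round(d["rect"]).tolist()) for d in robot.search_frame("tongue1",c)])
E
```

```text
time: 16.05
position: [0.5804, 0.0766, 0.1349]
tool_rot: [1.0, 0.0, 0.0, -0.001]
ft_force: [0.7, -2.1, 5.9]
grip_width: 0.0219
grip_force: 55.0
scene []
top [(0.61, [317.0, 175.0, 323.0, 179.0]), (0.58, [308.0, 175.0, 314.0, 181.0]), (0.42, [323.0, 179.0, 334.0, 183.0]), (0.42, [292.0, 174.0, 298.0, 179.0])]
wrist [(0.97, [396.0, 194.0, 427.0, 215.0]), (0.94, [538.0, 204.0, 560.0, 228.0]), (0.92, [452.0, 192.0, 488.0, 214.0]), (0.82, [512.0, 200.0, 544.0, 223.0]), (0.73, [482.0, 193.0, 514.0, 216.0]), (0.73, [336.0, 197.0, 366.0, 218.0]), (0.72, [426.0, 192.0, 455.0, 212.0]), (0.6, [366.0, 197.0, 398.0, 219.0]), (0.59, [305.0, 202.0, 337.0, 223.0])]
```

```bash
python3 - <<'E'
from fit import *
p=np.load("p.npy");p[3]+=.004
P=np.array([pt(p,(-110+20*k)/1000+.0,0,0) for k in range(1,11)])
C=cam("wrist")
for nm,c,Cm in [("scene0","e_scene",cam("scene")),("top0","e_top",cam("top")),("w3","e_wrist",None)]:
    for f in (nm,c):
        im=cv2.GaussianBlur(cv2.imread(f"pics/{f}.png"),(0,0),1)
        CC=Cm or (C if f=="e_wrist" else pickle.load(open("C3.pkl","rb")))
        out=[]
        for q in P:
            u=proj(CC,q).round().astype(int);out.append(im[u[1],u[0]].mean().round().astype(int) if 0<=u[0]<560 and 0<=u[1]<420 else -1)
        print(f,out)
E
```

```text
scene0 [np.int64(119), np.int64(115), np.int64(115), np.int64(114), np.int64(113), np.int64(115), np.int64(114), np.int64(115), np.int64(117), np.int64(117)]
e_scene [np.int64(126), np.int64(120), np.int64(120), np.int64(69), np.int64(67), np.int64(68), np.int64(69), np.int64(70), np.int64(68), np.int64(69)]
top0 [np.int64(121), np.int64(121), np.int64(119), np.int64(120), np.int64(118), np.int64(122), np.int64(121), np.int64(117), np.int64(119), np.int64(117)]
e_top [np.int64(157), np.int64(155), np.int64(149), np.int64(92), np.int64(90), np.int64(93), np.int64(55), np.int64(61), np.int64(70), np.int64(55)]
w3 [np.int64(108), np.int64(108), np.int64(109), np.int64(109), np.int64(110), np.int64(110), np.int64(110), np.int64(184), np.int64(189), np.int64(191)]
e_wrist [-1, np.int64(158), np.int64(161), np.int64(96), np.int64(97), np.int64(98), np.int64(99), np.int64(99), np.int64(99), np.int64(99)]
```

Shading is uniform across all ten tongues and has changed where the lighting is comparable, and the nose heights lay along the floor line. So all ten are flush. I'll lift and return to the block.

```bash
python3 -m jog '{"dp":[[0,0,-8],[0,0,-50],[0,0,-95],[0,0,-105],[-35,97,-105],[-71,194,-105],[-106,291,-105],[-142,388,-105],[-142,388,-105],[-142,388,-105],[-142,388,-105],[-142,388,-105]],"delta_rot":[[0,0,0],[0,0,0],[0,0,0],[0,0,0],[0,0,0],[0,0,0],[0,0,0],[0,0,0],[0,0,0],[0,0,0],[0,0,0],[0,0,0]],"gripper":[-1,-1,-1,-1,-1,-1,-1,-1,-1,-1,-1,-1]}'; python3 -m jog '{"dp":[[0,0,30],[0,0,50],[0,0,50],[0,0,50]],"delta_rot":[[0,0,0],[0,0,0],[0,0,0],[0,0,0]],"gripper":[-1,-1,-1,-1]}'
python3 - <<'E'
from h import *
C=cam("wrist");o=robot.get_obs();im=robot.camera("wrist");cv2.imwrite("pics/w7.png",im[:,:,::-1]);print(o["position"])
# hole: darkest blob inside block top; nose: grey disc
def hole(f,C,c):
    g=cv2.cvtColor(cv2.imread(f),6)
    u=proj(C,[*c,.05]).round().astype(int);w=g[u[1]-14:u[1]+15,u[0]-17:u[0]+18];print(u);return w
Cw=(C[0],C[1],np.array([.50856,-.31127,.35030]))
for f,cc in (("pics/w2.png",Cw),("pics/w7.png",C)):
    w=hole(f,cc,(.4372,-.3116));print(w[::2,::2])
for f,cc,p in (("pics/w2.png",Cw,[.4379,-.3116,.1884]),("pics/w7.png",C,o["position"])):
    im=cv2.imread(f).astype(int);u=proj(cc,np.array(p)-[0,0,.0695]).round().astype(int)
    m=(np.ptp(im,axis=2)<14)&(im.mean(2)>75);m=m[u[1]-12:u[1]+12,u[0]-14:u[0]+15];ys,xs=np.nonzero(m);print("nose exp",u,"seen",xs.mean()+u[0]-14,ys.mean()+u[1]-12,xs.min()+u[0]-14,xs.max()+u[0]-14,ys.min()+u[1]-12,len(xs))
E
```

```text
time: 17.55
position: [0.4417, -0.2993, 0.2381]
tool_rot: [1.0, 0.0, -0.001, -0.003]
ft_force: [0.9, -0.4, -0.8]
grip_width: 0.0216
grip_force: 55.0
time: 17.95
position: [0.4429, -0.2986, 0.1887]
tool_rot: [1.0, 0.0, -0.001, -0.002]
ft_force: [0.5, 0.6, -0.2]
grip_width: 0.0221
grip_force: 55.0
[ 0.4429481  -0.29855921  0.18873289]
[290 196]
[[105 105 106 106 106 106 106 108 107 108 108 107 109 108 108 108 107 108]
 [107 107 107 107 108 106 107 106 104 102 102 101  98 100 108 107 108 108]
 [107 102  96  95  93  93  91  92  91  91  93  93  91  99 106 105 105 104]
 [105  98  91  84  92  98  98  99 100 100 101  98  89  94 102 103 103 101]
 [100  97  92  81  95 104 103 104 103 102 103 101  87  91  99  99  98  98]
 [102  98  93  81  94 104 102 102 102 101 100  99  88  88  97  96  96  97]
 [103  99  91  81  83  85  84  84  83  83  83  83  86  89  96  96  96  97]
 [ 97  97  91  82  80  82  82  82  82  83  83  83  90  89  96  96  95  96]
 [ 97  95  91  86  83  87  86  87  85  85  84  85  92  91  98  99  99 101]
 [ 98  98  95  89  83  85  84  85  86  85  83  84  91  95 100 101 100 101]
 [101
[... 960 characters left out ...]
 92  94 100  98 100]
 [ 99 100  95  93  86  87  86  86  85  85  87  86  88  94  98 101 101 101]
 [101 102  99  96  85  86  87  86  87  86  84  85  85  94  99 104 103 104]
 [103 102 100  97  84  82  79  81  83  83  84  84  88  96  98 103 104 104]
 [103 103 100  95  90  94  95  96  97  99  99  97  99  95  97 103 102 101]
 [100 102  99  96  96  97  97  96  98  97  95  97  96  95  97 101 101 101]
 [105 108 101  97  99  99  98 100 100 100 100  99 101 101 100 100 100 101]
 [124 127 126 108  99 100 101 100 101 100 100  99 101 101  99 102 102 101]]
nose exp [291 218] seen 288.7767857142857 220.32142857142858 282 296 215 112
nose exp [289 219] seen 288.7767857142857 220.32142857142858 282 296 215 112
```

```bash
python3 -m jog '{"dp":[[-5.1,12,0],[-5.1,12,0],[-5.1,12,30],[-5.1,12,55],[-5.1,12,62],[-5.1,12,62],[-5.1,12,62],[-5.1,12,62]],"delta_rot":[[0,0,0],[0,0,0],[0,0,0],[0,0,0],[0,0,0],[0,0,0],[0,0,0],[0,0,0]],"gripper":[-1,-1,-1,-1,-1,-1,-1,-1]}'
```

```text
time: 18.8
position: [0.4391, -0.3129, 0.129]
tool_rot: [1.0, 0.0, 0.001, 0.001]
ft_force: [-0.0, 1.4, -0.4]
grip_width: 0.0218
grip_force: 55.0
```

```bash
python3 -m jog '{"dp":[[-1,-1.5,0],[-1,-1.5,4],[-1,-1.5,8],[-1,-1.5,12],[-1,-1.5,16],[-1,-1.5,20],[-1,-1.5,20]],"delta_rot":[[0,0,0],[0,0,0],[0,0,0],[0,0,0],[0,0,0],[0,0,0],[0,0,0]],"gripper":[-1,-1,-1,-1,-1,-1,-1]}'
```

```text
time: 19.5
position: [0.4369, -0.3103, 0.1069]
tool_rot: [1.0, 0.0, -0.001, -0.001]
ft_force: [0.3, 0.3, -0.5]
grip_width: 0.0217
grip_force: 55.0
```

Nose is in the hole (z ≈ 0.037) with no side load. I'll go down until it is home.

```bash
python3 -m jog '{"dp":[[0.3,0.3,5],[0.3,0.3,10],[0.3,0.3,15],[0.3,0.3,20],[0.3,0.3,24],[0.3,0.3,26],[0.3,0.3,27],[0.3,0.3,27]],"delta_rot":[[0,0,0],[0,0,0],[0,0,0],[0,0,0],[0,0,0],[0,0,0],[0,0,0],[0,0,0]],"gripper":[-1,-1,-1,-1,-1,-1,-1,-1]}'; python3 -m jog '{"dp":[[0,0,1],[0,0,1.5],[0,0,2],[0,0,2]],"delta_rot":[[0,0,0],[0,0,0],[0,0,0],[0,0,0]],"gripper":[-1,-1,-1,-1]}'
```

```text
time: 20.3
position: [0.4376, -0.3109, 0.0806]
tool_rot: [1.0, 0.0, -0.0, -0.0]
ft_force: [0.6, -0.4, -0.7]
grip_width: 0.0215
grip_force: 55.0
time: 20.7
position: [0.4376, -0.3109, 0.0787]
tool_rot: [1.0, 0.0, -0.0, -0.0]
ft_force: [0.1, -0.2, -1.0]
grip_width: 0.0216
grip_force: 55.0
```

```bash
python3 -m jog '{"dp":[[0,0,0.6],[0,0,1.2],[0,0,1.7],[0,0,1.7]],"delta_rot":[[0,0,0],[0,0,0],[0,0,0],[0,0,0]],"gripper":[-1,-1,-1,-1]}'
```

```text
time: 21.1
position: [0.4376, -0.3109, 0.0775]
tool_rot: [1.0, 0.0, 0.0, 0.0]
ft_force: [-0.8, 1.2, 3.9]
grip_width: 0.0218
grip_force: 55.0
```

It is home (TCP 0.0775, 4 N contact), the same height as when gripped. I'll release and retreat upwards.

```bash
python3 -m jog '{"dp":[[0,0,0],[0,0,0],[0,0,0],[0,0,0],[0,0,0],[0,0,-20],[0,0,-60],[0,0,-100],[0,0,-145],[0,0,-145],[0,0,-145]],"delta_rot":[[0,0,0],[0,0,0],[0,0,0],[0,0,0],[0,0,0],[0,0,0],[0,0,0],[0,0,0],[0,0,0],[0,0,0],[0,0,0]],"gripper":[-0.2,0.2,0.5,0.5,0.5,0.5,0.5,0.5,0.5,0.5,0.5]}'; python3 - <<'E'
from h import *
C=cam("wrist");im=robot.camera("wrist");cv2.imwrite("pics/w8.png",im[:,:,::-1])
print("exp handle top",proj(C,[.4376,-.3109,.112]),"block",proj(C,[.4376,-.3105,.05]))
print([(round(d["score"],2),np.round(d["rect"]).tolist()) for d in robot.search_frame("stylus","wrist")])
g=cv2.imread("pics/w8.png").max(2);u=proj(C,[.4376,-.3109,.112]).round().astype(int)
n,l,st,c=cv2.connectedComponentsWithStats((g[u[1]-40:u[1]+40,u[0]-40:u[0]+40]<55).astype(np.uint8));print([(s[:5]+[u[0]-40,u[1]-40,0,0,0]).tolist() for s in st[1:] if s[4]>50])
for c in ["scene","top"]:
    robot.camera(c)
    for nm in ["bottle1","terminal","stylus","tongue1"]: print(c,nm,[(round(d["score"],2),np.round(d["rect"]).tolist()) for d in robot.search_frame(nm,c)])
E
```

```text
time: 22.2
position: [0.4379, -0.3112, 0.223]
tool_rot: [1.0, 0.0, 0.001, 0.001]
ft_force: [0.5, 0.3, -0.6]
grip_width: 0.0654
grip_force: 0.0
exp handle top [288.39722158 204.29873896] block [287.93385431 187.89271302]
[(0.97, [146.0, 207.0, 210.0, 272.0]), (0.78, [274.0, 179.0, 304.0, 216.0]), (0.58, [327.0, 240.0, 352.0, 279.0])]
[[275, 178, 27, 39, 989]]
scene bottle1 [(0.77, [244.0, 209.0, 259.0, 245.0]), (0.61, [270.0, 193.0, 287.0, 231.0])]
scene terminal [(0.64, [304.0, 153.0, 354.0, 187.0])]
scene stylus [(0.89, [136.0, 249.0, 155.0, 282.0]), (0.72, [163.0, 210.0, 184.0, 263.0]), (0.17, [301.0, 152.0, 353.0, 188.0])]
scene tongue1 [(0.18, [136.0, 248.0, 156.0, 280.0])]
top bottle1 [(0.77, [267.0, 211.0, 278.0, 225.0]), (0.63, [295.0, 214.0, 312.0, 231.0])]
top terminal [(0.57, [147.0, 218.0, 178.0, 273.0]), (0.57, [386.0, 229.0, 396.0, 255.0])]
top stylus [(0.81, [361.0, 251.0, 385.0, 264.0])]
top tongue1 [(0.52, [290.0, 174.0, 300.0, 179.0]), (0.48, [259.0, 175.0, 264.0, 181.0]), (0.45, [275.0, 173.0, 281.0, 178.0]), (0.44, [317.0, 174.0, 325.0, 178.0]), (0.39, [254.0, 174.0, 259.0, 181.0])]
```

```bash
python3 - <<'E'
from fit import *
p=np.load("p.npy");p[3]+=.004
for c in ("scene","top"):
    CC=cam(c);new=robot.camera(c)
    for im in (cv2.imread(f"pics/{c}0.png"),new):
        im=cv2.GaussianBlur(im,(0,0),1);v=[]
        for k in range(1,11):
            u=proj(CC,pt(p,(-110+20*k)/1000,0,0)).round().astype(int);v.append(int(im[u[1],u[0]].mean()))
        print(c,v)
E
```

```text
scene [118, 114, 115, 113, 113, 115, 113, 114, 116, 116]
scene [130, 124, 124, 121, 122, 122, 120, 120, 122, 120]
top [121, 121, 119, 120, 118, 122, 120, 117, 119, 116]
top [144, 142, 138, 140, 138, 149, 146, 139, 140, 139]
```

All ten tongues changed shade by the same amount, so they are flush. The stylus is home and the bottles and terminal have not moved, so I'm handing in.

```bash
python3 -c "
from rig import robot
print(robot.hand_in())"
```

```text
the job is handed in; nothing more can be done
None
```

The job is handed in after about 22 s: one slow pass, all ten tongues flush judging by floor heights and shading, stylus back home in its block, bottles and terminal not visibly moved; no verdict was returned.

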